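# Clear a latched fault on the shutter controller with its recessed reset

## Robot

A 6-joint arm with a two-finger parallel gripper is mounted at the origin on a cart in front of the work surface, level with it; the furniture and walls round the work are solid. World frame = base frame: x ahead of the robot, y to its left, z up, the work surface at z = 0. Lengths are in m, angles in degrees, forces in N, time in s.
With the tool pointing down it reaches from about 0.4 to 0.825 m from the base axis. Payload 7 kg.
Tool frame: the origin (TCP) lies midway between the tips of the shut fingers; the grasp point (between the pads) lies 19 mm behind it; z points along the fingers, y is the line along which they close (so a half turn about z gives the same grasp; the last joint's range is limited). The gripper opens to 88 mm and grips with 3 to 60 N. Pads are 19 mm wide; open, the fingers measure 130 mm over their backs; the gripper's body (78 mm by 193 mm) begins 47 mm behind the grasp point.
Start: joints at [-56.545, 20.546, 0.682, 0, -70.136, -16.507], TCP at [0.197, -0.646, 0.227] pointing down, gripper open.
Joint ranges: [-176.03, 176.03], [-82.01, 121.73], [-58.28, 71.71], [-173.87, 95.51], [-174.79, -0.11], [-173.66, 173.66]. Speed limits (degrees/s): [136.94, 136.94, 172.46, 180, 180, 180].

## Interface

Orientations are given as a 3x3 rotation matrix whose columns are the frame's x, y, z axes.
In Python, from rig import robot gives the robot as it stands. Calls block until the motion is done:
- robot.goto(position, orientation): joint-space move of the TCP to a pose.
- robot.servo_line(position, ori=None, speed=0.15): straight line of the TCP; ori=None keeps the orientation; speed is the mean speed in m/s.
- robot.movej(angles): joint-space move.
- robot.move_gripper(opening): opening from 0.0 (shut) to 1.0 (fully open); the grip force is fixed at half the most; returns when the fingers have stopped.
- robot.dwell(seconds).
- robot.ik(position, orientation): joint angles nearest the present ones, or None.
- robot.grab_frame(name): name is "side" or "top" or "wrist"; returns (picture, depth): 384x512x3 uint8, red, green, blue; 384x512 float32, m along the optical axis (not along the pixel's ray), 0 where there is no reading.
- robot.camera_info(name): a dict with "vfov" (degrees; the focal length in pixels is half the picture's height over the tangent of half this angle, whatever the lens; pixels are square), "cx", "cy" (the principal point, pixels), "k1" (the pictures are not rectified: a ray, as slopes to the right and down, at radius r is drawn at 1 + k1 r^2 times it, then the intrinsics apply), "view" (4x4, takes a point from world to camera coordinates); the wrist camera has in their place "T_tool_cam" (4x4, takes a point from camera to tool coordinates, whose origin is the TCP and whose axes are the flange's). Camera axes: x right, y down, z forward; pixel columns grow to the right and rows downward; lengths in m; the calibration is good to about 2 mm. A picture is of the moment at which its call begins: read the wrist's pose just before it. camera_info takes no time and is no camera call.
A pose or a line that the arm cannot do raises robot.Unreachable and nothing moves.
- robot.job_done(): hands the job in; it is judged then, once.
Readings, each from a call of its own:
- robot.read_t(): time.
- robot.read_qpos(): joint angles.
- robot.read_qvel(): joint speeds.
- robot.read_effort(): joint torques, N m.
- robot.read_position(): TCP position.
- robot.read_tcp_rot(): TCP orientation.
- robot.read_force(): force on the tool from outside, world axes, zero at the start.
- robot.read_ft_torque(): the same for the moment, N m.
- robot.read_grip_width(): opening from 0.0 (shut) to 1.0 (fully open).
- robot.read_finger_force(): force on a finger pad.
Only numpy, scipy, OpenCV 4.12 (cv2) and the standard library are available. Lean on these libraries where they do the work, as an engineer would, in place of code of your own. Each camera call takes 0.05 s, during which the arm holds its last target. There are 200 camera calls.

## Task

One channel of the shutter controller has latched a fault: its lamp glows red. Press the round red outputs-off key, then the grey channel key in front of the red lamp - one key at a time, each pressed fully down and let up again, and no other channel key - then pull the blue screwdriver out of its stand, pass its blade down through the ringed hole in the panel and gently hold the recessed reset button fully down. Finish still gripping the blue screwdriver and holding the reset down; leave everything else as it stands.

Things in the scene. Friction and masses are not known exactly. Their poses are not given: they have to be found in the camera images.
- controller: Shutter controller: white-topped case fixed to the table, 130 (x) x 220 (y) x 62 mm tall, panel level on top. Origin: centre of its underside. x points from the front edge (keys, robot side) to the back, y left, z up. In mm: red key at (-37, 74); grey keys at (-37, 20), (-37, -30), (-37, -80); a lamp at x = 0 behind each grey key; reset hole at (36, 58). Only the keys stand over 4 mm above the panel.
- key_off_top (a point): centre of the top face of the round red key (outputs off), 24 mm across, standing 10 mm above the panel; it is pressed straight down
- key_left_top (a point): centre of the top face of the left grey square channel key, 19 x 19 mm, standing 10 mm above the panel; it is pressed straight down. The channel keys are 50 mm apart.
- key_mid_top (a point): centre of the top face of the middle grey square channel key, 19 x 19 mm, standing 10 mm above the panel; it is pressed straight down. The channel keys are 50 mm apart.
- key_right_top (a point): centre of the top face of the right grey square channel key, 19 x 19 mm, standing 10 mm above the panel; it is pressed straight down. The channel keys are 50 mm apart.
- key_off (a joint): travel of this key in m: 0 up, 0.004 fully down (at least 0.0028 counts as pressed, under 0.0012 as let up). A spring pushes it up: it starts to move at about 1.4 N and is fully down at 4.5 N.
- key_left (a joint): travel of this key in m: 0 up, 0.004 fully down (at least 0.0028 counts as pressed, under 0.0012 as let up). A spring pushes it up: it starts to move at about 1.4 N and is fully down at 4.5 N.
- key_mid (a joint): travel of this key in m: 0 up, 0.004 fully down (at least 0.0028 counts as pressed, under 0.0012 as let up). A spring pushes it up: it starts to move at about 1.4 N and is fully down at 4.5 N.
- key_right (a joint): travel of this key in m: 0 up, 0.004 fully down (at least 0.0028 counts as pressed, under 0.0012 as let up). A spring pushes it up: it starts to move at about 1.4 N and is fully down at 4.5 N.
- fault_lamp_top (a point): top of the lamp that glows red, 13 mm across, 4 mm above the panel: it marks the channel at fault and stands 37 mm behind (controller +x) that channel's key. Which of the three channels has it varies; the lamps of the other two are green.
- reset_hole (a point): centre of the mouth of the round reset hole (12 mm across, ringed with bright steel), level with the panel, 62 mm above the table. The hole goes straight down; the orange top of the reset button, 9 mm across, lies 22 mm down in it.
- reset_button (a joint): travel of the reset button in m: 0 up, 0.004 fully down (at least 0.003 counts as held down). A spring pushes it up: it starts to move at about 1.4 N and is fully down at 4.5 N.
- driver_stand: Black stand fixed to the table: 80 (x) x 168 (y) mm base, drilled shelf 44 mm wide (x), its top 110 mm above the table. Origin: centre of its underside; y runs along its three holes (9 mm across, at y = 48, 0, -48 mm). In each a screwdriver stands, handle on the shelf, blade below; which one is where varies. 24 mm between handles; free on both sides across the row (stand's x).
- blue_driver: Blue screwdriver, 182 mm long, about 45 g, the stylus for the reset. Body y axis: along the screwdriver, from the blade's tip to the handle's end (straight up while it stands); the body's x axis is that of the stand while it stands there.
- blue_driver_handle (a point): centre of the blue handle: it grips like a 24 x 24 x 100 mm bar, its flats square to the body's x and z axes (and to the stand); at the start it stands upright in the stand and this point is 160 mm above the table, the handle's upper end 210 mm
- blue_driver_tip (a point): tip of the blade of the blue screwdriver: the blade is 4 mm across, 81 mm long below the handle, in line with the handle; the tip lies 132 mm from the handle's centre. To come out of the stand it has to rise 85 mm.
- orange_driver_handle (a point): Orange screwdriver standing in the driver stand, orange handle up, steel blade down. Point: centre of its handle (24 mm square in grip, 100 mm long, half-way up). Bystander: leave it standing in the stand.
- red_driver_handle (a point): Red screwdriver standing in the driver stand, red handle up, steel blade down. Point: centre of its handle (24 mm square in grip, 100 mm long, half-way up). Bystander: leave it standing in the stand.
- objective_can: small black objective canister with a white ribbed cap, 36 mm across, 61 mm tall. Bystander: leave it where it is.
- filter_cube: black filter cube with an orange window, 38 x 30 x 36 mm. Bystander: leave it where it is.
- power_sensor: flat black power sensor head, 73 x 42 x 16 mm. Bystander: leave it where it is.
- lens_tube: upright black lens tube with a red cap, 32 mm across, 56 mm tall. Bystander: leave it where it is.
- hex_key: L-shaped steel hex key lying flat, 31 x 83 x 5 mm. Bystander: leave it where it is.
- pen: black pen lying flat, 145 mm long. Bystander: leave it where it is.

How it is judged (in metres and radians):
On the way, in this order (a step that is already met when the one before it is completed fails the run):
1. the red off key is pressed down, alone (value of joint key_off above 0.0028 m and value of joint each of key_left, key_mid, key_right, reset_button below 0.0012 m), for 0.1 s.
2. the grey key in front of the red lamp is pressed down, alone, the red key let up (value of joint each of key_off, reset_button below 0.0012 m and ((horizontal distance between fault_lamp_top and key_left_top below 0.048 m and value of joint key_left above 0.0028 m) or (horizontal distance between fault_lamp_top and key_mid_top below 0.048 m and value of joint key_mid above 0.0028 m) or (horizontal distance between fault_lamp_top and key_right_top below 0.048 m and value of joint key_right above 0.0028 m))), for 0.1 s.
3. the reset button is held down through the hole with the blade of the gripped blue screwdriver, all keys up (value of joint reset_button above 0.003 m and horizontal distance between blue_driver_tip and reset_hole below 0.006 m and z of blue_driver_tip in the frame of controller below 0.043 m and contact force between blue_driver and controller above 1.5 N and contact force between the fingers and blue_driver above 2 N and contact force between blue_driver and driver_stand below 0.1 N and value of joint each of key_off, key_left, key_mid, key_right below 0.0012 m), for 0.5 s.
At the end, for the whole second after the job is handed in: The reset button is at least 3 of its 4 mm down, pressed (over 1.5 N) by the blade of the blue screwdriver, whose tip is in the hole (within 6 mm of its axis, at least 19 mm below the panel); the fingers grip that screwdriver (over 2 N), it does not touch the stand, and all four keys are up (all of step 3); the arm keeps its last pose, push and grip.
It fails at once if a channel key without the red lamp is pressed ((not (horizontal distance between fault_lamp_top and key_left_top below 0.048 m) and value of joint key_left above 0.0028 m) or (not (horizontal distance between fault_lamp_top and key_mid_top below 0.048 m) and value of joint key_mid above 0.0028 m) or (not (horizontal distance between fault_lamp_top and key_right_top below 0.048 m) and value of joint key_right above 0.0028 m)).
It fails at once if two keys are pressed at once (value of joint each of key_off, key_left above 0.0025 m or value of joint each of key_off, key_mid above 0.0025 m or value of joint each of key_off, key_right above 0.0025 m or value of joint each of key_left, key_mid above 0.0025 m or value of joint each of key_left, key_right above 0.0025 m or value of joint each of key_mid, key_right above 0.0025 m).
It fails at once if the screwdriver is rammed against the controller with more than 45 N (contact force between blue_driver and controller above 45 N).
It fails at once if another screwdriver is pulled from the stand or thrown about (moved over 40 mm) (distance of any of orange_driver_handle, red_driver_handle from where it was at the start of the episode above 0.04 m).
It fails at once if a bystander is moved by more than 40 mm (distance of any of objective_can, filter_cube, power_sensor, lens_tube, hex_key, pen from where it was at the start of the episode above 0.04 m).
It also fails if it takes over 69 s, if anything falls off the work surface, if the arm or the gripper's body presses on something with over 40 N, if the wrist force passes 120 N, or if a joint passes its speed limit or range.

## Working session

There is one attempt and no reset: what is moved stays moved. The work goes in short steps, each a Python script; the robot and the scene stay as the last script left them, time stands still between calls to the robot, and variables do not carry over. Pictures are saved under pics/ and viewed, at most 10 in all, crops included, and the job is handed in when it is done.

```bash
ls; mkdir -p pics; cat > h.py <<'E'
import numpy as np, cv2
from rig import robot
def K(ci,shape=(384,512)):
    f=shape[0]/2/np.tan(np.radians(ci["vfov"])/2)
    return np.array([[f,0,ci["cx"]],[0,f,ci["cy"]],[0,0,1.]])
def slopes(ci,uv):
    uv=np.asarray(uv,float).reshape(-1,1,2)
    return cv2.undistortPoints(uv,K(ci),np.array([ci["k1"],0,0,0,0.])).reshape(-1,2)
def campose(name,pose=None):
    ci=robot.camera_info(name)
    if name!="wrist": return ci,np.linalg.inv(np.array(ci["view"]))
    p,R=pose; T=np.eye(4);T[:3,:3]=R;T[:3,3]=p
    return ci,T@np.array(ci["T_tool_cam"])
def onplane(name,uv,z,pose=None):
    ci,T=campose(name,pose)
    s=slopes(ci,uv); d=np.c_[s,np.ones(len(s))]@T[:3,:3].T; o=T[:3,3]
    return o+d*((z-o[2])/d[:,2])[:,None]
def grab(name):
    pose=(np.array(robot.read_position()),np.array(robot.read_tcp_rot()))
    im,d=robot.grab_frame(name); return im,d,pose
def save(im,n): cv2.imwrite("pics/"+n,cv2.cvtColor(im,cv2.COLOR_RGB2BGR))
E
python3 - <<'E'
from h import *
a,_,_=grab("top");b,_,_=grab("side")
np.save("top.npy",a);save(a,"top.png");save(b,"side.png")
for n in("top","side","wrist"):print(robot.camera_info(n))
print(robot.read_t(),robot.read_tcp_rot())
E
```

```text
pics
{'vfov': 56.529817995537414, 'cx': 255.93100764462986, 'cy': 190.47247987856915, 'k1': 0.011069853910026082, 'view': array([[ 0.15370248, -0.98810525,  0.0048543 , -0.03948294],
       [-0.96805176, -0.15156447, -0.19975986,  0.55405561],
       [ 0.1981195 ,  0.02600438, -0.97983286,  1.11175578],
       [ 0.        ,  0.        ,  0.        ,  1.        ]])}
{'vfov': 50.68972221647506, 'cx': 254.26904234043792, 'cy': 192.64437985433278, 'k1': -0.11272797759627125, 'view': array([[ 0.99731804,  0.07123108, -0.0168186 , -0.52234257],
       [ 0.01500744, -0.42393798, -0.90556688,  0.13114128],
       [-0.07163455,  0.90288578, -0.42386999,  1.31336233],
       [ 0.        ,  0.        ,  0.        ,  1.        ]])}
{'vfov': 65.58352698993238, 'cx': 259.6570388352645, 'cy': 193.68698922330992, 'k1': -0.05875225718523971, 'T_tool_cam': array([[-1.11299281e-03, -9.69801861e-01, -2.43891598e-01,
         6.61749791e-02],
       [ 9.99998775e-01, -8.10979111e-04, -1.33871933e-03,
        -6.30812856e-04],
       [ 1.10050150e-03, -2.43892790e-01,  9.69801576e-01,
        -1.58128073e-01],
       [ 0.00000000e+00,  0.00000000e+00,  0.00000000e+00,
         1.00000000e+00]])}
0.1 [[-9.56615032e-01 -2.91354349e-01 -5.69021337e-04]
 [-2.91354877e-01  9.56613975e-01  1.42756178e-03]
 [ 1.28407431e-04  1.53141420e-03 -9.99998819e-01]]
```

View pics/top.png

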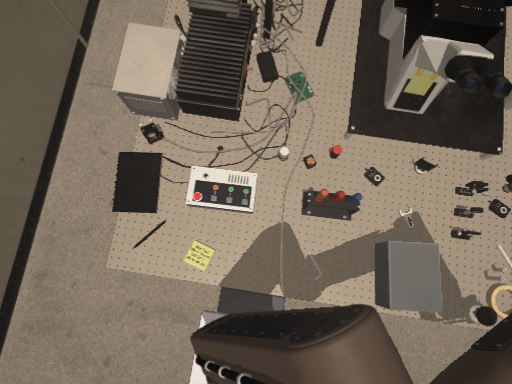

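View pics/side.png

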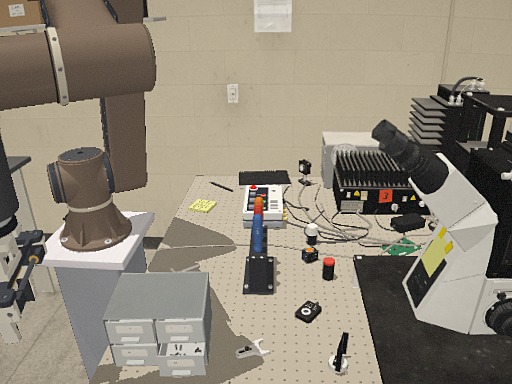

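The top view shows the controller at (222,188), with the red key at (197,197), the red lamp at (215,187) and the reset hole at (206,175). The red lamp is the left channel; the other two, at (231,189) and (246,191), are green. The blue driver is the rightmost in the stand, at (357,197). Both fixtures are close to level with the axes.

```bash
cat >> h.py <<'E'
def blobs(im,cond,amin=3):
    hsv=cv2.cvtColor(im,cv2.COLOR_RGB2HSV)
    m=np.zeros(im.shape[:2],np.uint8)
    for lo,hi in cond: m|=cv2.inRange(hsv,np.array(lo),np.array(hi))
    n,l,s,c=cv2.connectedComponentsWithStats(m)
    return [(s[i,4],c[i],s[i,:4]) for i in range(1,n) if s[i,4]>=amin]
RED=[((0,150,90),(7,255,255)),((173,150,90),(180,255,255))]
GREEN=[((45,90,50),(85,255,255))]
BLUE=[((100,110,50),(125,255,255))]
def look(xy,h,yaw,back=0.10):
    """tool-down pose with tool x at yaw; camera sits ~0.066 along tool x"""
    y=np.radians(yaw);x=np.array([np.cos(y),np.sin(y),0])
    R=np.c_[x,np.cross([0,0,-1],x),[0,0,-1]]
    return R
E
python3 - <<'E'
from h import *
a=np.load("top.npy")
for n,c,z in(("R",RED,.068),("G",GREEN,.066),("B",BLUE,.2)):
    for ar,p,b in blobs(a,c): 
        if p[1]<230 and p[1]>150: print(n,ar,p.round(1),onplane("top",p,z)[0].round(3))
print(onplane("top",[[197,197],[215,187],[246,191],[206,175],[222,188]],.066).round(3))
print(onplane("top",[[323,193],[340,195],[357,197]],.21).round(3))
save(cv2.resize(a[150:230,170:380],None,fx=3.5,fy=3.5,interpolation=cv2.INTER_CUBIC),"topc.png")
E
```

```text
R 9 [214.9 187.1] [0.542 0.179 0.068]
R 57 [340.1 195.5] [ 0.577 -0.225  0.068]
R 36 [196.9 195.8] [0.504 0.231 0.068]
R 7 [333.3 201.1] [ 0.555 -0.205  0.068]
G 10 [230.2 188.9] [0.544 0.129 0.066]
G 10 [245.8 190.5] [0.546 0.079 0.066]
B 21 [358.  196.2] [ 0.553 -0.248  0.2  ]
[[0.501 0.231 0.066]
 [0.542 0.179 0.066]
 [0.545 0.078 0.066]
 [0.577 0.215 0.066]
 [0.543 0.156 0.066]]
[[ 0.545 -0.146  0.21 ]
 [ 0.546 -0.194  0.21 ]
 [ 0.548 -0.242  0.21 ]]
```

View pics/topc.png

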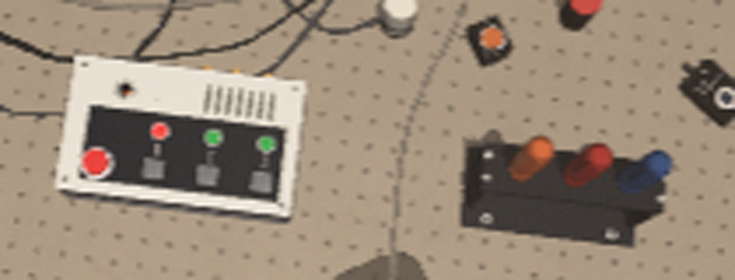

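The left lamp is red, so the left key is the one to press. Drivers from left to right are orange, red, blue. Next I'll take one close look at each fixture.

```bash
python3 - <<'E'
from h import *
for yaw in(2.3+90,2.3-90):
    R=look(0,0,yaw); q=robot.ik([.54,.18,.25],R); print(yaw,None if q is None else np.round(q,1))
qs=[(robot.ik([.54,.18,.25],look(0,0,y)),y) for y in(92.3,-87.7)]
qs=[(q,y) for q,y in qs if q is not None]
q,y=min(qs,key=lambda t:abs(t[0][5]))
robot.goto([.54,.18,.25],look(0,0,y))
im,d,pose=grab("wrist"); save(im,"w1.png"); np.savez("w1.npz",im=im,d=d,p=pose[0],R=pose[1])
print(y,robot.read_t(),pose[0],robot.read_force())
for n,c,z in(("R",RED,.066),("G",GREEN,.066)):
    for ar,p,b in blobs(im,c,30): print(n,ar,p.round(1),b,onplane("wrist",p,z if ar<900 else .072,pose)[0].round(4))
E
```

```text
92.3 [ 38.1   9.8 -10.9   0.  -69.3 144.2]
-87.7 [ 38.1   9.8 -10.9   0.  -69.3 -35.8]
-87.7 3.2833 [0.54021151 0.17941012 0.24993654] [ 0.85471606 -0.12655801 -0.25362271]
R 92 [257.7 175.8] [253 171  11  11] [0.542  0.1774 0.066 ]
R 283 [288.3 220.9] [279 212  20  19] [0.5028 0.2315 0.066 ]
G 103 [258.   86.4] [253  81  11  12] [0.5453 0.0782 0.066 ]
G 92 [257.8 132.7] [253 128  11  11] [0.5437 0.1281 0.066 ]
```

View pics/w1.png

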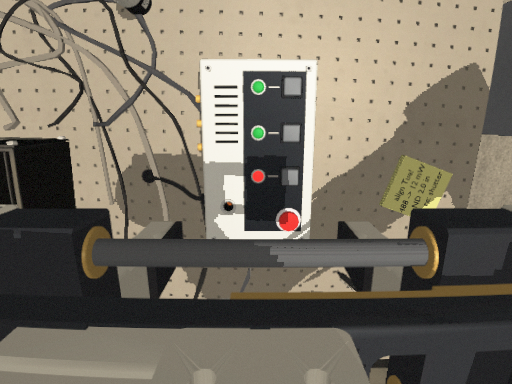

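The close view confirms the left lamp is red at (258,176). The red key is at (288,220), the left grey key at (291,177) and the reset hole at (229,206). From the lamp fit, the controller origin is about (.5427,.1579) with a yaw of 1.9°. Pressing the keys now.

```bash
python3 - <<'E'
from h import *
z=np.load("w1.npz");P=(z["p"],z["R"])
print(onplane("wrist",[[288.3,220.9],[291,177]],.072,P).round(4),onplane("wrist",[229,206],.062,P).round(4))
R=look(0,0,-88.1)
robot.move_gripper(0.0)
def press(x,y):
    robot.goto([x,y,.10],R); robot.servo_line([x,y,.077],R,speed=.08)
    f0=np.array(robot.read_force())[2]
    zz=.0745
    while zz>.0635:
        robot.servo_line([x,y,zz],R,speed=.02); f=robot.read_force()[2]-f0
        if f>2: print(round(zz,4),round(robot.read_position()[2],4),round(f,2))
        if f>7: break
        zz-=.001
    robot.dwell(.3); print("hold",robot.read_force()[2]-f0,robot.read_t())
    robot.servo_line([x,y,.10],R,speed=.1)
press(.5032,.2307)
press(.505,.1767)
print(robot.read_t(),robot.read_force())
E
```

```text
[[0.5036 0.2295 0.072 ]
 [0.5037 0.1763 0.072 ]] [[0.5753 0.2167 0.062 ]]
0.0715 0.0716 2.09
0.0695 0.0695 2.83
0.0685 0.0686 3.37
0.0675 0.0682 9.83
hold 9.967206919782278 8.1667
0.0705 0.0706 2.19
0.0695 0.0695 2.21
0.0685 0.0686 2.71
0.0675 0.0682 10.4
hold 11.33440650243465 11.7417
12.2167 [ 0.06281774  0.59887178 -0.25615532]
```

Both keys bottomed out at z≈0.068. Now a close look at the stand.

```bash
python3 - <<'E'
from h import *
R=look(0,0,-88.1)
robot.servo_line([.505,.1767,.25],R,speed=.25); robot.goto([.547,-.2,.34],R); robot.move_gripper(1.0)
im,d,pose=grab("wrist"); save(im,"w2.png"); np.savez("w2.npz",im=im,d=d,p=pose[0],R=pose[1])
print(robot.read_t(),pose[0],np.round(robot.read_qpos(),1))
OR=[((0,130,60),(20,255,255)),((170,130,60),(180,255,255))]
for n,c in(("R",OR),("B",BLUE)):
    for ar,p,b in blobs(im,c,60): print(n,ar,p.round(1),b,d[int(p[1]),int(p[0])],onplane("wrist",p,.21,pose)[0].round(4))
E
```

```text
15.9083 [ 0.54701579 -0.20000081  0.34001675] [ -0.9   8.8  -0.5  -0.  -80.7   2.8]
R 356 [135.5 159.6] [125 150  22  21] 0.4415397 [ 0.6689 -0.2244  0.21  ]
R 622 [256.9 182.4] [245 165  24  34] 0.29324478 [ 0.5493 -0.2054  0.21  ]
R 697 [257.  221.3] [246 201  23  39] 0.3153582 [ 0.548  -0.1648  0.21  ]
R 107 [171.1 208.8] [166 203  11  12] 0.48338017 [ 0.6356 -0.1753  0.21  ]
R 724 [ 92.4 252. ] [ 81 226  30  53] 0.08154614 [ 0.7235 -0.1238  0.21  ]
R 719 [427.  252.1] [410 226  29  53] 0.080892265 [ 0.3648 -0.1353  0.21  ]
R 2028 [387.6 292.9] [231 284 281  15] 0.073915415 [ 0.4008 -0.0852  0.21  ]
R 91 [393.1 379.9] [387 375  14   9] 0.10032725 [0.3738 0.0379 0.21  ]
B 450 [256.7 139.5] [245 128  24  24] 0.2841201 [ 0.5507 -0.2472  0.21  ]
```

View pics/w2.png

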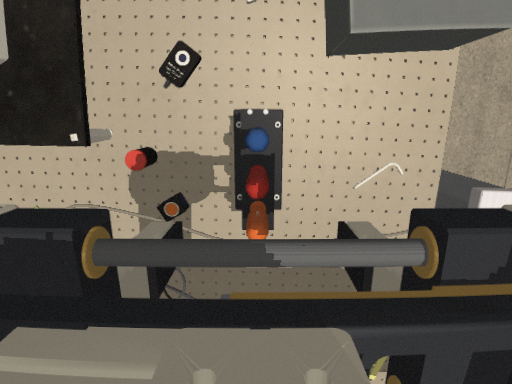

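The blue handle's top is at (257,140), with the red one next to it at (257,175), and the row lines up with the tool. Refining the hole pixel offline, then grasping and lifting.

```bash
python3 - <<'E'
from h import *
z=np.load("w1.npz");g=cv2.cvtColor(z["im"],cv2.COLOR_RGB2GRAY)[196:217,218:241]
m=(g<90).astype(np.uint8);n,l,s,c=cv2.connectedComponentsWithStats(m)
for i in range(1,n):
    if s[i,4]>8: print("hole",s[i],onplane("wrist",c[i]+[218,196],.062,(z["p"],z["R"]))[0].round(4))
R=look(0,0,-88.1); x,y=.5505,-.2465
robot.servo_line([x,y,.24],R,speed=.2); robot.servo_line([x,y,.157],R,speed=.12)
print(robot.read_force()); robot.move_gripper(0.0); robot.dwell(.2)
print(robot.read_grip_width(),robot.read_finger_force(),robot.read_force(),robot.read_position())
robot.servo_line([x,y,.37],R,speed=.12); print(robot.read_grip_width(),robot.read_finger_force(),robot.read_force(),robot.read_t())
im,d,pose=grab("wrist");save(im,"w3.png")
im,d,pose=grab("side");save(cv2.resize(im[60:260,150:350],None,fx=3,fy=3),"s3.png")
E
```

```text
hole [ 5  6 10  9 62] [0.577  0.2173 0.062 ]
[ 1.13183584 -0.55252395  0.91318152]
0.2794857662244567 29.99975949525833 [-0.05078048 -0.40779659 -0.2656132 ] [ 0.55044145 -0.24647671  0.15694075]
0.28321867453983063 29.99961644411087 [ 0.4194059  -1.1388408  -1.23288783] 20.5833
```

View pics/s3.png

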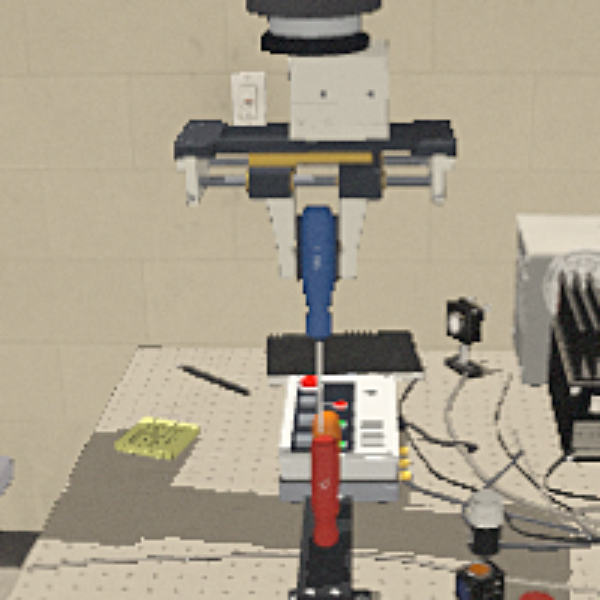

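The blue driver is gripped and hangs upright, its blade tip near (322,432) in the crop, and the red and orange drivers are still standing. Moving above the hole to check.

```bash
python3 - <<'E'
from h import *
R=look(0,0,-88.1); x,y=.5768,.2172
robot.servo_line([x,y,.37],R,speed=.2); robot.servo_line([x,y,.203],R,speed=.12)
robot.dwell(.3)
ims=[]
for n in("side","top"):
    im,d,p=grab(n); np.save(n+"4.npy",im)
    ci=robot.camera_info(n)
    Rt=np.array(ci["view"])[:3,:3];t=np.array(ci["view"])[:3,3]
    pts=np.array([[x,y,.062],[x,y,.074],[x,y,.155]])
    uv=cv2.projectPoints(pts,cv2.Rodrigues(Rt)[0],t,K(ci),np.array([ci["k1"],0,0,0,0.]))[0].reshape(-1,2); print(n,uv.round(1))
    u,v=uv[0].round().astype(int); ims.append(cv2.resize(im[v-40:v+20,u-30:u+30],(400,400),interpolation=cv2.INTER_NEAREST)); print("crop origin",u-30,v-40)
save(np.hstack(ims),"s4.png"); print(robot.read_t())
E
```

```text
side [[273.2 190.3]
 [273.2 187.2]
 [273.3 165.9]]
crop origin 243 150
top [[205.6 175.3]
 [205.1 174.4]
 [201.4 167.9]]
crop origin 176 135
25.1
```

View pics/s4.png

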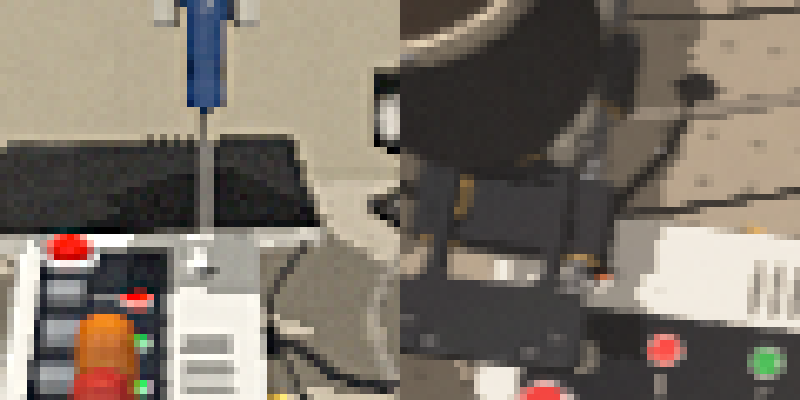

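In the side view the blade (u≈273.5) is in line with the hole (u≈273.4). The top view is occluded by the arm. Descending under force watch.

```bash
python3 - <<'E'
from h import *
R=look(0,0,-88.1); x,y=.5768,.2172
f0=np.array(robot.read_force())
zz=.194
robot.servo_line([x,y,zz],R,speed=.05)
while zz>.1605:
    zz-=.002 if zz>.1725 else .001
    robot.servo_line([x,y,zz],R,speed=.03)
    f=np.array(robot.read_force())-f0
    if abs(f).max()>1.2: print(round(zz,4),f.round(2))
    if f[2]>(3 if zz>.1725 else 8) : break
print(zz,robot.read_position(),robot.read_grip_width(),robot.read_t())
E
```

```text
0.19 [ 0.23 -1.68  1.19]
0.184 [ 1.23 -1.09 -0.26]
0.176 [ 1.23 -0.75  0.66]
0.168 [ 0.67 -0.91  2.25]
0.167 [-0.03 -1.51  2.14]
0.166 [-0.41 -0.7   2.67]
0.165 [ 0.63 -1.15  3.1 ]
0.164 [ 0.7  -0.01  3.57]
0.163 [ 0.15 -1.02  5.91]
0.162 [-1.35 -0.93  9.84]
0.16199999999999998 [0.57711718 0.21727323 0.16291263] 0.2825052935910369 30.6833
```

The tip entered the hole freely. It met the spring at 0.168 and hit the stop at about 0.163, which matches the 4 mm travel. I'll check that the hold is steady, then hand in.

```bash
python3 - <<'E'
from h import *
for _ in range(3):
    robot.dwell(.4); print(np.round(robot.read_force(),2),robot.read_finger_force())
im,d,p=grab("side"); save(cv2.resize(im[110:230,213:333],(600,600),interpolation=cv2.INTER_NEAREST),"s5.png")
E
```

```text
[-1.3  -0.68  8.69] 30.00026285648346
[-0.83 -0.23  9.47] 30.000264644622803
[-1.56  0.28  9.38] 30.000223517417908
```

View pics/s5.png

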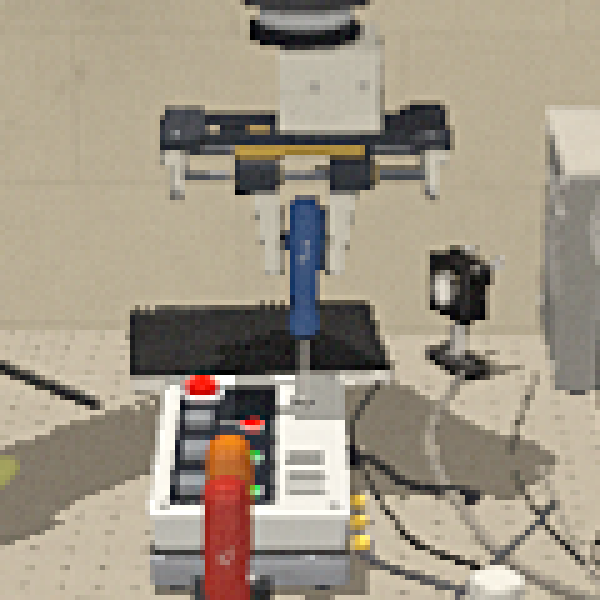

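The blade (305,340–400) runs into the ringed hole, and the push is steady at about 9.4 N with a 30 N grip. Handing in.

```bash
python3 -c "
from rig import robot
print(robot.job_done(), robot.read_t())"
```

```text
the job is handed in; nothing more can be done
the job is handed in; nothing more can be done
```

The job is handed in, with no verdict returned: I pressed the red off key, then the left grey key (its lamp was red), each fully down and let up, and the gripped blue screwdriver is holding the reset button at its stop with about 9 N.

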